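# Load the long cell into the sprung charger bay

### The job

Charge the long lithium cell: lift it out of the white rack, where only its ends are free to hold, lay it on the bare desk and let go, then take it again round its middle. Load it in the charger's bay with its flat end against the sprung slider, which gives way far enough to let the button end down past the hood and forward under it, until the button is fully home on the fixed contact, the slider bears on the flat end and the cell lies flat. Leave the two short cells in the rack and do not push the things round about out of place.

Things in the scene. Friction and masses are not known exactly. Their poses are not given: they have to be found in the camera images.
- long_cell: the long cell, a grey-sleeved cylinder 26 mm in diameter, 62 mm long over all, lying on its side, 93 g; origin at its middle on the axis; x along the cell to its plus end. It rolls, so y and z point anywhere across it. Axis 16 mm above the desk in the rack, 13 mm when lying on the desk
- long_cell_plus (a point): plus end of the long cell, on the axis: outer face of a steel button 9.4 mm wide that stands 2.5 mm proud; a groove runs round the sleeve about 6 mm behind this end's rim
- long_cell_minus (a point): minus end of the long cell, on the axis: flat, no groove
- cell_rack: fixed white rack, 50 mm long in x, 95 mm wide in y; origin at the centre of its underside. Three channels along x at y = -30.6, 0, +30.6 mm, 27.6 mm wide, floor 3 mm, walls 23 mm above the desk. The long cell lies in any one of them and sticks out 6 mm at both ends; the short cells in the others do not stick out. The desk beyond the open ends is free for fingers
- short_cell_a: a short cell, same make and thickness, 26 mm in diameter but 42 mm long, lying in the rack; origin at its middle on the axis, x along it
- short_cell_b: the other short cell, as short_cell_a
- charger: fixed grey single-bay charger, x from -65 to +53 mm, 54 mm wide; origin on its underside; x along the bay towards the fixed plus contact. Its deck is 20 mm above the desk, with two rails 3.5 mm high at y = +-12.5 mm that centre the cell (1.3 mm play). A seated cell's axis is 33 mm above the desk, its ends at x = -28 and +34 mm
- charger_contact (a point): where the cell's button rests on the fixed contact, x = 34 mm in the charger. Above it a black hood 40 mm wide reaches back over the cell's end to x = 27 mm; the hood's underside is 48.3 mm and its top 51.9 mm above the desk
- slider (a joint): travel (m) of the charger's sprung slider towards the charger's -x: 0 with the bay empty, 0.0145 at its far stop, about 0.004 with the long cell seated. The spring pushes back towards the contact with 2 N at 0 and 4 N at the stop; it must go back 11 mm or more before the level cell clears the hood, so push until the stop is felt
- slider_face (a point): on the face of the slider, an upright black plate 26 mm wide, at the height of a seated cell's axis; at x = -24 mm of the charger when the joint is 0, moves with it. The face runs from the deck up to 66 mm above the desk, higher than the hood
- torch: grey LED torch lying on the desk, 100x28x27 mm; origin at the centre of its underside
- loupe: folding loupe lying open on the desk, 28x72x15 mm; origin at the centre of its underside
- label_roll: roll of blank white labels lying flat, 74 mm across, 30 mm high; origin at the centre of its underside
- marker: white marker pen with a blue cap lying on the desk, 135 mm long, 16 mm thick; origin at the centre of its underside
- egg_jasper: red-brown stone egg standing on its foot, 44 mm across, 55 mm high; origin at the centre of its underside
- cube_pyrite: yellowish stone cube, 34 mm; origin at the centre of its underside
- glue_bottle: white glue bottle with a pointed red cap, standing, 38 mm across, 118 mm high; origin at the centre of its underside

How it is judged (in metres and radians):
On the way:
1. the long cell lies on the desk clear of the rack and the charger, let go and at rest (height (world z) of long_cell below 0.03 m and horizontal distance between long_cell and cell_rack above 0.055 m and contact force between the fingers and long_cell below 0.05 N and linear speed of long_cell below 0.02 m/s and contact force between long_cell and cell_rack below 0.05 N and contact force between long_cell and charger below 0.05 N), for 0.2 s.
At the end, for the whole second after the job is handed in: The long cell lies at rest in the charger's bay, button end within 4 mm of its place on the fixed contact under the hood, in line with the bay within 0.08 rad, its axis not more than 2.5 mm above its seated height, and the slider is held 2.5 to 6 mm back by its flat end (distance between long_cell_plus and charger_contact below 0.004 m and angle between the x axis of long_cell and the x axis of charger, either way round below 0.08 rad and z of long_cell in the frame of charger below 0.0355 m and value of joint slider between 0.0025 and 0.006 m and linear speed of long_cell below 0.01 m/s); the robot touches nothing.
It fails at once if a short cell is taken out of the rack or shifted by more than 15 mm (distance of any of short_cell_a, short_cell_b from where it was at the start of the episode above 0.015 m).
It fails at once if a thing round about (torch, loupe, label roll, marker, egg, cube, glue bottle) is pushed more than 25 mm out of place (distance of any of torch, loupe, label_roll, marker, egg_jasper, cube_pyrite, glue_bottle from where it was at the start of the episode above 0.025 m).
It also fails if it takes over 58 s, if anything falls off the work surface, if the arm or the gripper's body presses on something with over 40 N, if the wrist force passes 120 N, or if a joint passes its speed limit or range.

### The arm

A 6-joint arm with a two-finger parallel gripper is mounted at the origin on a cart in front of the work surface, level with it; the furniture and walls round the work are solid. World frame = base frame: x ahead of the robot, y to its left, z up, the work surface at z = 0. Lengths are in mm, angles in rad, forces in N, time in s.
With the tool pointing down it reaches from about 275 to 750 mm from the base axis. Payload 10.2 kg.
Tool frame: the origin (TCP) lies midway between the tips of the shut fingers; the grasp point (between the pads) lies 19 mm behind it; z points along the fingers, y is the line along which they close (so a half turn about z gives the same grasp; the last joint's range is limited). The gripper opens to 85 mm and grips with 20 to 120 N. Pads are 22 mm wide; open, the fingers measure 114 mm over their backs; the gripper's body (76 mm by 85 mm) begins 54 mm behind the grasp point. The pads swing forward as they close: fully open they stand 13 mm farther back than shut.
Start: joints at [-1.336, 0.313, 1.498, -0, 1.331, -0.223], TCP at [232.026, -470.951, 205.094] pointing down, gripper open.
Joint ranges: [-2.94, 2.94], [-0.97, 2.17], [0.19, 2.56], [-1.23, 4.37], [0.02, 3.11], [-2.88, 2.88]. Speed limits (rad/s): [2.39, 2.39, 3.01, 3.14, 3.14, 3.14].

### API

Orientations are given as a unit quaternion [w, x, y, z].
In Python, from rig import ctrl, capture, camera_info gives the robot as it stands.
- The arm moves only by the tool apply_moves, never from a script. Its argument "targets" is a list of rows, each a list of 3 entries, a list of its own where there are three numbers: the finger opening in mm, from 0 to 85.4, then the shift along the world's x, y, z in mm, then the turn, a rotation vector about the world's x, y, z in degrees. In form: [[grip, [dx, dy, dz], [rx, ry, rz]], ...]. A call has 1 to 20 rows; each row is the pose to reach, as a shift and turn from the pose commanded when the call began; what a row does not reach only later rows make up. A row lasts 1/10 s, in which the tool goes at most 50 mm and 8.59 degrees, less where a joint would pass 70% of its speed; a pose out of reach is approached as far as the arm can. A call with a gripper value outside its range is refused whole. The fingers move at their own pace and stop on an object; "squeeze" is the grip in N (left out, the last holds). Time passes only in rows, so rows that repeat a pose let the fingers close. It gives the time, the measured TCP pose, the force, the opening and the grip force at its end, in the units of the state.
- ctrl.sense(): the state, without advancing time (a new reading comes with each control period).
- capture(name): name is "scene" or "top" or "wrist"; returns (picture, depth): 480x640x3 uint8, blue, green, red; 480x640 float32, mm along the optical axis (not along the pixel's ray), 0 where there is no reading.
- camera_info(name): a dict with "vfov" (degrees; the focal length in pixels is half the picture's height over the tangent of half this angle, whatever the lens; pixels are square), "cx", "cy" (the principal point, pixels), "extrinsics" (4x4, takes a point from camera to world coordinates). Camera axes: x right, y down, z forward; pixel columns grow to the right and rows downward; lengths in mm; the calibration is good to about 2 mm. A picture is of the moment at which its call begins: read the wrist's pose just before it. camera_info takes no time and is no camera call; for the wrist camera it gives the pose at the moment of the call.
- ctrl.finish_job(): hands the job in; it is judged then, once.
The state is a dict: "time_s": time; "joints": joint angles; "dq": joint speeds; "tau": joint torques, N m; "eef_pos": TCP position; "ee_rot": TCP orientation; "force": force on the tool from outside, world axes, zero at the start; "wrist_torque": the same for the moment, N m; "grip_width": opening from 0.0 (shut) to 1.0 (fully open); "grip_force": force on a finger pad.
Only numpy, scipy, OpenCV 4.12 (cv2) and the standard library are available. Lean on these libraries where they do the work, as an engineer would, in place of code of your own. Each camera call takes 0.05 s, during which the arm holds its last target. There are 200 camera calls.

## Working session

There is one attempt and no reset: what is moved stays moved. The work goes in short steps, Python scripts to look and compute and a tool call to move; the robot and the scene stay as the last step left them, time stands still between calls to the robot, and variables do not carry over. Pictures are saved under pics/ and viewed, at most 10 in all, crops included, and the job is handed in when it is done.

Besides the shell and the picture viewer there is one more tool, called after "Emit:" in YAML: its name, and indented under it one key for each argument. apply_moves: Moves the arm, as the interface text tells. Its arguments: {"type":"object","properties":{"targets":{"type":"array","items":{"type":"array"}},"squeeze":{"type":"number"}},"required":["targets"]}

```bash
ls; mkdir -p pics; cat > h.py <<'E'
import numpy as np, cv2
from rig import ctrl, capture, camera_info
def cam(n):
    c=camera_info(n); f=240/np.tan(np.radians(c['vfov'])/2); return f,c['cx'],c['cy'],np.array(c['extrinsics'])
def plane(c,u,v,z):
    f,cx,cy,T=c; d=T[:3,:3]@np.array([(u-cx)/f,(v-cy)/f,1]); o=T[:3,3]; return o+d*(z-o[2])/d[2]
def cloud(c,dep):
    f,cx,cy,T=c; v,u=np.mgrid[:480,:640]; P=np.stack([(u-cx)/f*dep,(v-cy)/f*dep,dep],-1); return P@T[:3,:3].T+T[:3,3]
def proj(c,p):
    f,cx,cy,T=c; q=T[:3,:3].T@(np.array(p,float)-T[:3,3]); return f*q[0]/q[2]+cx,f*q[1]/q[2]+cy
E
python3 - <<'E'
from h import *
s=ctrl.sense(); print(s['time_s'],s['eef_pos'],s['ee_rot'])
for n in('top','scene'):
    p,d=capture(n); cv2.imwrite(f'pics/{n}0.png',p); np.savez(f'{n}0.npz',p=p,d=d); print(n,camera_info(n))
E
```

```text
pics
0.0 [ 231.95937559 -470.66107277  204.52791764] [-6.44491538e-04  9.73917222e-01  2.26902686e-01  1.49670223e-06]
top {'vfov': 48.20599934089161, 'cx': 317.4575394372166, 'cy': 243.42612563416017, 'extrinsics': array([[ 8.10728679e-03, -9.77403587e-01,  2.11226184e-01,
         1.86815189e+02],
       [-9.99959270e-01, -8.76211434e-03, -2.16434057e-03,
         7.40612104e+00],
       [ 3.96622221e-03, -2.11200034e-01, -9.77434814e-01,
         1.54724025e+03],
       [ 0.00000000e+00,  0.00000000e+00,  0.00000000e+00,
         1.00000000e+00]])}
scene {'vfov': 48.447294759759146, 'cx': 330.9166447696067, 'cy': 239.36981575498206, 'extrinsics': array([[-4.38784771e-01, -5.53066731e-01,  7.08226741e-01,
        -3.52729103e+02],
       [-8.98357048e-01,  2.88022528e-01, -3.31658917e-01,
         4.18466709e+02],
       [-2.05557434e-02, -7.81767366e-01, -6.23231295e-01,
         8.19960778e+02],
       [ 0.00000000e+00,  0.00000000e+00,  0.00000000e+00,
         1.00000000e+00]])}
```

View pics/top0.png

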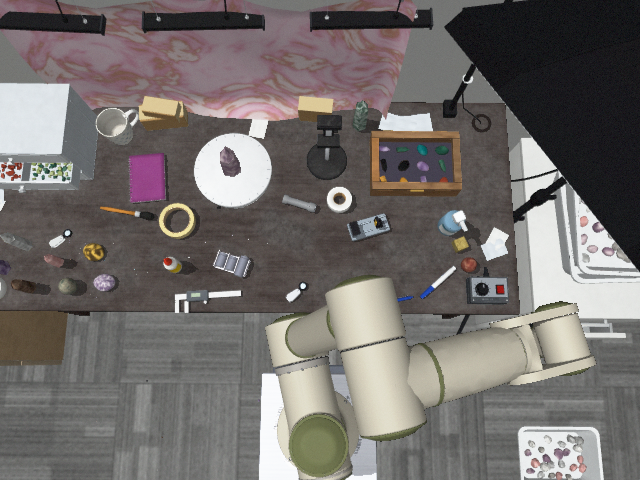

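View pics/scene0.png

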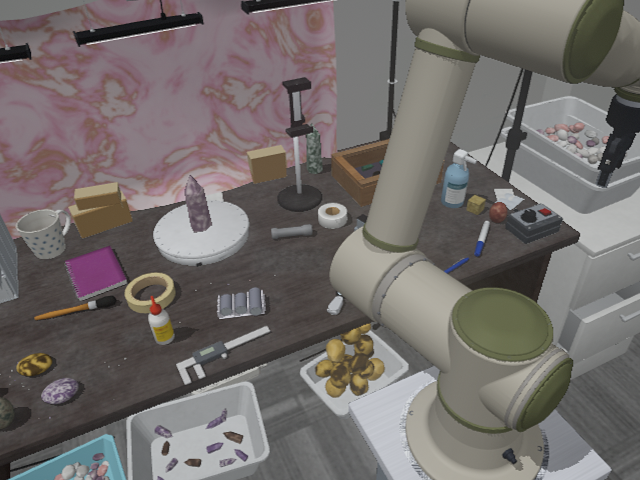

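The top view shows the rack near (232,263), the charger near (369,226), the torch at (300,203), the label roll at (340,200), the loupe at (297,291) and the glue bottle at (172,264). Next I'll enlarge the rack and charger.

```bash
python3 - <<'E'
from h import *
c=cam('top')
for n,u,v,z in [('rack',232,263,20),('chg',369,226,20),('glue',172,264,60),('torch',300,203,20),('roll',340,200,30),('loupe',297,291,10)]: print(n,plane(c,u,v,z).round())
p=np.load('top0.npz')['p']
a=cv2.resize(p[240:290,205:260],None,fx=7,fy=7,interpolation=cv2.INTER_CUBIC)
b=cv2.resize(p[205:247,342:397],None,fx=7,fy=7,interpolation=cv2.INTER_CUBIC)
a=a[:350];b=np.vstack([b,np.zeros((350-b.shape[0],b.shape[1],3),np.uint8)])
cv2.imwrite('pics/crop0.png',np.hstack([a,b]))
E
```

```text
rack [457. 250.  20.]
chg [ 571. -147.   20.]
glue [445. 412.  60.]
torch [639.  57.  20.]
roll [646. -61.  30.]
loupe [379.  62.  10.]
```

View pics/crop0.png

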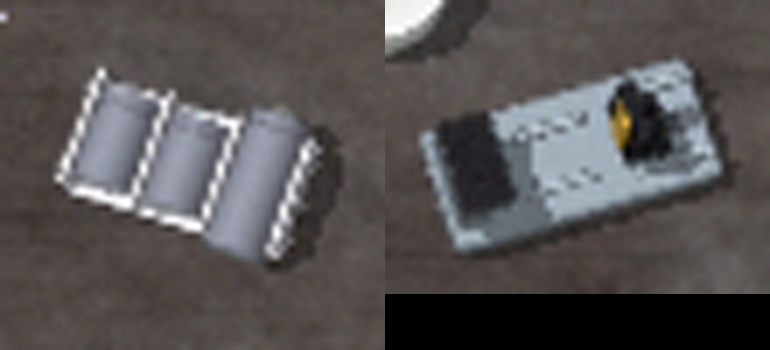

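The long cell lies in the rack's right-hand channel (world −y side). At the charger, a black block is at the left and a black and yellow part at the right. I'll use the wrist camera to tell which is the hood.

Emit:
apply_moves:
  targets:
    - [85, [40, 40, 60], [0, 0, 0]]
    - [85, [75, 75, 100], [0, 0, 0]]
    - [85, [110, 110, 145], [0, 0, 0]]
    - [85, [140, 145, 145], [0, 0, 0]]
    - [85, [170, 180, 145], [0, 0, 0]]
    - [85, [200, 215, 145], [0, 0, 0]]
    - [85, [230, 250, 145], [0, 0, 0]]
    - [85, [255, 285, 145], [0, 0, 0]]
    - [85, [280, 320, 145], [0, 0, 0]]
    - [85, [280, 320, 145], [0, 0, 0]]
    - [85, [280, 320, 145], [0, 0, 0]]

```text
time_s: 1.2
eef_pos: [513.1, -148.6, 349.5]
ee_rot: [-0.001, 0.973, 0.229, -0.0]
force: [-0.2, -0.2, -0.4]
grip_width: 0.994
grip_force: 0.0
```

```bash
python3 - <<'E'
from h import *
s=ctrl.sense(); print(s['time_s'],s['eef_pos'],s['ee_rot'],abs(s['dq']).max() if hasattr(s['dq'],'max') else s['dq'])
c=cam('wrist'); p,d=capture('wrist'); cv2.imwrite('pics/w1.png',p); np.savez('w1.npz',p=p,d=d,T=c[3]); print(c)
E
```

```text
1.2 [ 513.12009449 -148.55445157  349.52669595] [-5.00608912e-04  9.73444801e-01  2.28921168e-01 -2.60243950e-04] 0.0742277201226475
(np.float64(335.63302989581126), 321.29848185488265, 239.45897566454227, array([[ 4.44822995e-01, -8.60970821e-01, -2.46701740e-01,
         5.74796491e+02],
       [-8.95617795e-01, -4.27960809e-01, -1.21319049e-01,
        -1.17128550e+02],
       [-1.12651507e-03,  2.74915971e-01, -9.61467597e-01,
         5.18979192e+02],
       [ 0.00000000e+00,  0.00000000e+00,  0.00000000e+00,
         1.00000000e+00]]))
```

View pics/w1.png

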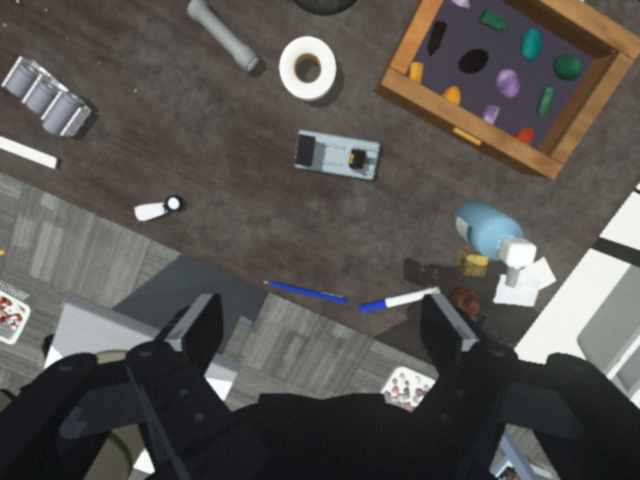

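The hood is the wide black block on the left in the wrist picture, at (305,150), and the sprung slider with its brass part is at (357,158). So the charger's +x points left in the picture, about world +y. I'll go closer to measure.

Emit:
apply_moves:
  targets:
    - [85, [10, 0, -45], [0, 0, 0]]
    - [85, [20, 0, -90], [0, 0, 0]]
    - [85, [30, 0, -135], [0, 0, 0]]
    - [85, [40, 0, -175], [0, 0, 0]]
    - [85, [40, 0, -210], [0, 0, 0]]
    - [85, [40, 0, -210], [0, 0, 0]]
    - [85, [40, 0, -210], [0, 0, 0]]

```text
time_s: 1.95
eef_pos: [551.9, -152.1, 141.3]
ee_rot: [0.0, 0.974, 0.226, 0.0]
force: [0.0, -0.4, 1.2]
grip_width: 0.994
grip_force: 0.0
```

```bash
python3 - <<'E'
from h import *
s=ctrl.sense(); print(s['time_s'],s['eef_pos'],s['ee_rot'])
c=cam('wrist'); p,d=capture('wrist'); cv2.imwrite('pics/w2.png',p); np.savez('w2.npz',p=p,d=d,T=c[3])
P=cloud(c,d); 
m=(d>0)&(abs(P[...,0]-570)<100)&(abs(P[...,1]+147)<100)
z=P[...,2]
for lo,hi in[(-6,6),(16,23),(22,28),(44,50),(50,56),(56,64),(64,70)]:
    q=P[m&(z>lo)&(z<hi)]; print(lo,hi,len(q), q.mean(0).round(1) if len(q) else '', q.min(0).round() if len(q) else '',q.max(0).round() if len(q) else '')
    if len(q)>50 and lo>10: print('   rect',cv2.minAreaRect(q[:,:2].astype(np.float32)))
E
```

```text
1.95 [ 551.89201624 -152.07959052  141.25458232] [2.56965779e-04 9.74054837e-01 2.26311896e-01 1.84791582e-04]
-6 6 35808 [ 576.4 -148.     0.7] [ 470. -247.   -2.] [670. -47.   6.]
16 23 5471 [ 579.6 -146.4   20.4] [ 535. -247.   16.] [670. -47.  23.]
   rect ((602.3716430664062, -146.98638916015625), (135.22836303710938, 199.42214965820312), 0.028492793440818787)
22 28 1324 [ 595.  -152.3   24.8] [ 541. -247.   22.] [670. -47.  28.]
   rect ((605.5326538085938, -147.0065155029297), (128.91830444335938, 199.35903930664062), 0.0005963467992842197)
44 50 278 [ 651.1 -186.2   47.1] [ 565. -246.   44.] [670. -86.  50.]
   rect ((622.8043212890625, -164.57833862304688), (78.01254272460938, 172.1486358642578), 54.29814147949219)
50 56 1767 [ 572.7 -114.7   52.6] [ 535. -247.   50.] [670. -84.  56.]
   rect ((614.4420166015625, -156.17396545410156), (76.2350845336914, 198.15005493164062), 52.25634002685547)
56 64 333 [ 646.3 -189.    59.7] [ 565. -247.   56.] [ 670. -150.   64.]
   rect ((617.4404296875, -198.8041534423828), (105.17575073242188, 96.50393676757812), 0.09291598945856094)
64 70 633 [ 620.5 -180.1   66.7] [ 564. -247.   64.] [ 670. -150.   70.]
   rect ((616.7684936523438, -198.32357788085938), (96.7057113647461, 105.80712890625), 89.6750259399414)
```

View pics/w2.png

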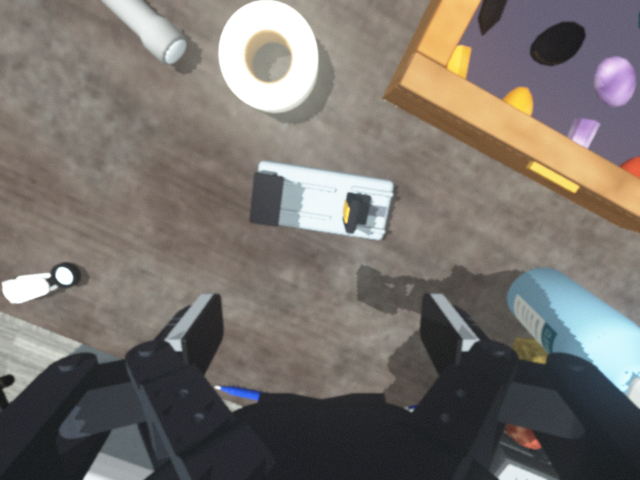

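The hood is at (266,198), the brass-faced slider at (355,212), and the label roll and wooden tray are near by. I'll fit the charger from its own pixels.

```bash
python3 - <<'E'
from h import *
w=np.load('w2.npz'); d=w['d'];f,cx,cy,_=cam('wrist');c=(f,cx,cy,w['T']);P=cloud(c,d)
R=np.zeros((480,640),bool);R[155:248,242:402]=True
z=P[...,2]; m=R&(d>0)
for n,lo,hi in[('deck',18.5,23),('hood',49.5,55),('plate',63,70)]:
    k=(m&(z>lo)&(z<hi)).astype(np.uint8)
    k=cv2.morphologyEx(k,cv2.MORPH_OPEN,np.ones((2,2),np.uint8))
    q=P[k>0]; print(n,len(q),np.median(q,0).round(1),cv2.minAreaRect(q[:,:2].astype(np.float32)))
k=(m&(z>15)).astype(np.uint8);q=P[k>0];r=cv2.minAreaRect(q[:,:2].astype(np.float32));print('all',len(q),r)
a=np.radians(r[2]);print(cv2.boxPoints(r))
print('hood-ish zhist',np.histogram(z[m],bins=[-5,5,15,18,19,20,21,22,23,24,26,30,40,45,50,51,52,53,54,56,60,64,66,68,70,80])) 
y=P[(d>0)&(z>35)&(P[...,0]<760)&(P[...,1]<-120)&(P[...,0]>600)&(P[...,1]>-250)];print('tray',np.percentile(y,[1,50,99],0).round())
E
```

```text
deck 4849 [ 574.6 -145.3   20.6] ((578.9080810546875, -144.07876586914062), (80.03665924072266, 120.52597045898438), 17.511390686035156)
hood 1505 [ 557.4 -101.9   52.5] ((564.302978515625, -111.54344177246094), (51.67926788330078, 95.71072387695312), 55.307411193847656)
plate 356 [ 576.6 -165.6   66.4] ((589.1930541992188, -155.64315795898438), (83.01246643066406, 18.415729522705078), 42.59160614013672)
all 8352 ((570.1273193359375, -143.3741455078125), (54.41364288330078, 118.18293762207031), 17.058469772338867)
[[ 526.7831    -94.8634  ]
 [ 561.4518   -207.84698 ]
 [ 613.47156  -191.88489 ]
 [ 578.80286   -78.901306]]
hood-ish zhist (array([6382,   88,  164,  193, 1008, 2361, 1234,  201,  193,  333,  534,
         87,   39,   46,   42,  312,  830,  320,   34,   23,   63,   96,
        236,    3,    0]), array([-5,  5, 15, 18, 19, 20, 21, 22, 23, 24, 26, 30, 40, 45, 50, 51, 52,
       53, 54, 56, 60, 64, 66, 68, 70, 80]))
tray [[ 669. -249.   37.]
 [ 682. -177.   74.]
 [ 728. -150.   75.]]
```

The fit is 54.4 × 118.2 mm against the given 54 × 118, with the axis at 107.1° and the origin at about (568.4, −137.7). The hood and slider fall where they should. Next, the rack.

Emit:
apply_moves:
  targets:
    - [85, [-10, 40, 20], [0, 0, 5]]
    - [85, [-22, 80, 20], [0, 0, 10]]
    - [85, [-34, 120, 20], [0, 0, 15]]
    - [85, [-46, 160, 20], [0, 0, 20]]
    - [85, [-58, 200, 20], [0, 0, 25]]
    - [85, [-70, 245, 20], [0, 0, 30]]
    - [85, [-82, 290, 20], [0, 0, 35]]
    - [85, [-94, 335, 20], [0, 0, 40]]
    - [85, [-102, 375, 20], [0, 0, 45]]
    - [85, [-102, 375, 20], [0, 0, 48]]
    - [85, [-102, 375, 20], [0, 0, 48]]
    - [85, [-102, 375, 20], [0, 0, 48]]

```text
time_s: 3.2
eef_pos: [450.8, 223.6, 161.5]
ee_rot: [0.001, 0.798, 0.603, 0.001]
force: [0.1, -0.7, 0.7]
grip_width: 0.993
grip_force: 0.0
```

```bash
python3 - <<'E'
from h import *
s=ctrl.sense(); print(s['time_s'],s['eef_pos'],s['ee_rot'],s['joints'])
c=cam('wrist'); p,d=capture('wrist'); cv2.imwrite('pics/w3.png',p); np.savez('w3.npz',p=p,d=d,T=c[3])
print(proj(c,(457,250,20)))
E
```

```text
3.2 [450.77780517 223.60466547 161.5493793 ] [6.07302716e-04 7.98073192e-01 6.02559111e-01 1.15269140e-03] [ 2.27339719e-01  3.02821455e-01  1.62979593e+00 -1.82644686e-04
  1.20637510e+00  5.04791938e-01]
(np.float64(320.6464860331402), np.float64(191.90875969084945))
```

View pics/w3.png

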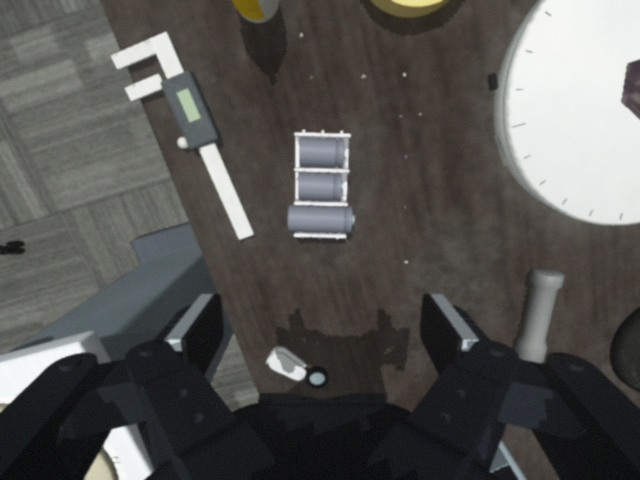

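The long cell spans (288..354, 204..236), with its button at the right end (353,219). The other ends in the rack carry short cells. I'll measure it.

```bash
cat > cell.py <<'E'
from h import *
def fit(c,p,d,roi,axz,lo,hi):
    # cell points: upper part of the cylinder; axis by PCA-free min rect of points with z>lo
    P=cloud(c,d);z=P[...,2];R=np.zeros(d.shape,bool);u0,u1,v0,v1=roi;R[v0:v1,u0:u1]=True
    h=cv2.cvtColor(p,cv2.COLOR_BGR2HSV)
    k=(R&(d>0)&(z>lo)&(z<hi)).astype(np.uint8); n,l,s,_=cv2.connectedComponentsWithStats(k)
    k=l==1+s[1:,4].argmax(); q=P[k]; r=cv2.minAreaRect(q[:,:2].astype(np.float32)); return q,r
E
python3 - <<'E'
from cell import *
w=np.load('w3.npz');f,cx,cy,_=cam('wrist');c=(f,cx,cy,w['T'])
print('cam x axis',c[3][:3,0])
P=cloud(c,w['d']);print('desk z',np.median(P[260:280,300:380,2]))
for lo in (24.5,26):
  q,r=fit(c,w['p'],w['d'],(280,360,198,242),16,lo,34);print(lo,len(q),r,np.median(q,0),np.percentile(q[:,2],[5,50,95,99]))
k=P[125:245,285:360];k=k[(k[...,2]>17)&(k[...,2]<26)]
print('rack',cv2.minAreaRect(k[:,:2].astype(np.float32)))
a=np.array([plane(c,288,219,16),plane(c,354,219,16)]);print(a, np.linalg.norm(a[1]-a[0]),a.mean(0),np.degrees(np.arctan2(*(a[1]-a[0])[[1,0]])))
E
```

```text
cam x axis [ 0.96151023 -0.27475816  0.00245675]
desk z 0.6321484340480481
24.5 1364 ((449.43109130859375, 226.07992553710938), (22.516380310058594, 59.55044174194336), 72.37566375732422) [449.40948522 226.14849132  28.41858494] [25.23460563 28.41858494 30.21907588 30.74828645]
26 1198 ((449.4031066894531, 225.76535034179688), (19.942598342895508, 59.39848709106445), 72.56153106689453) [449.00187157 226.00674599  28.65458325] [26.42221902 28.65458325 30.25560556 30.77427394]
rack ((459.0344543457031, 254.41848754882812), (99.67072296142578, 61.82981491088867), 73.83097076416016)
[[419.59618839 233.11891102  16.        ]
 [480.47224884 215.6876154   16.        ]] 63.32254576642226 [450.03421861 224.40326321  16.        ] -15.978574166457026
```

Reading these: the cell body is 59.5 mm long, centred at about (450.2, 225.2), with its plus end towards −16.5°. The tool's y axis is already along it. I'll open to 74 mm, because the caliper's end is close, and go down.

Emit:
apply_moves:
  targets:
    - [74, [0, 1, -40], [0, 0, -0.5]]
    - [74, [0, 1, -80], [0, 0, -0.5]]
    - [74, [0, 1, -115], [0, 0, -0.5]]
    - [74, [0, 1, -135], [0, 0, -0.5]]
    - [74, [0, 1, -150], [0, 0, -0.5]]
    - [74, [0, 1, -158], [0, 0, -0.5]]
    - [74, [0, 1, -161], [0, 0, -0.5]]
    - [74, [0, 1, -161], [0, 0, -0.5]]
    - [74, [0, 1, -161], [0, 0, -0.5]]
  squeeze: 30

```text
time_s: 4.15
eef_pos: [450.6, 225.1, -0.1]
ee_rot: [0.0, 0.8, 0.6, 0.001]
force: [0.2, -0.4, -0.3]
grip_width: 0.867
grip_force: 0.0
```

Emit:
apply_moves:
  targets:
    - [66, [0, 0, 0], [0, 0, 0]]
    - [62, [0, 0, 0], [0, 0, 0]]
    - [50, [0, 0, 0], [0, 0, 0]]
    - [50, [0, 0, 0], [0, 0, 0]]
    - [50, [0, 0, 0], [0, 0, 0]]
    - [50, [0, 0, 0], [0, 0, 0]]
    - [50, [0, 0, 0], [0, 0, 0]]
  squeeze: 30

```text
time_s: 4.85
eef_pos: [450.4, 225.2, -0.4]
ee_rot: [0.0, 0.8, 0.6, 0.0]
force: [-0.9, -1.1, 6.0]
grip_width: 0.583
grip_force: 2.9
```

The opening is 49.8 mm, which is less than the cell's length, so the grasp may have slipped. I'll check before anything else.

```bash
python3 - <<'E'
from h import *
s=ctrl.sense(); print(s['time_s'],s['eef_pos'],s['grip_width'],s['grip_force'])
p,d=capture('wrist'); cv2.imwrite('pics/w4.png',p[100:480])
t,_=capture('scene');
E
```

```text
4.85 [ 4.50394456e+02  2.25196776e+02 -4.11278293e-01] 0.5831267278110168 2.9020708054304123
```

View pics/w4.png

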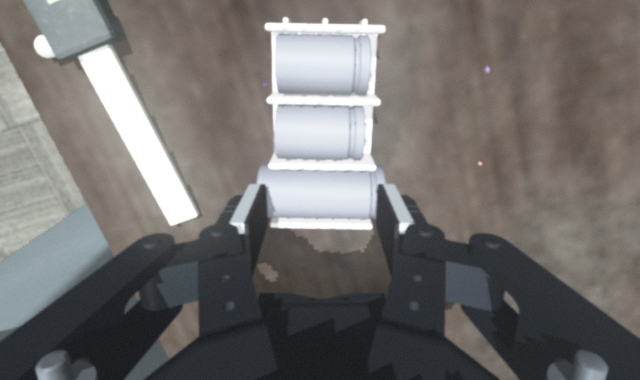

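The fingers lie either side of the long cell, at (250,210) and (395,210) in the crop, yet the gap reads narrower than the cell. I'll check heights by depth.

```bash
python3 - <<'E'
from h import *
c=cam('wrist');p,d=capture('wrist');P=cloud(c,d)
s=ctrl.sense();e=s['eef_pos'];print('tcp px',proj(c,e),'grasp px',proj(c,np.array(e)+[0,0,19]), s['grip_force'],s['force'])
cell=np.array([450.2,225.2,16]);dv=np.array([np.cos(np.radians(-16.5)),np.sin(np.radians(-16.5)),0])
print('cell ends px',proj(c,cell-31*dv),proj(c,cell+31*dv))
for u,v in[(320,290),(280,290),(360,290),(262,285),(380,275),(245,300),(252,300),(390,300),(400,300),(255,330),(390,330),(320,325),(320,232),(320,170)]: print((u,v),P[v,u].round(1),p[v,u])
np.savez('w5.npz',p=p,d=d,T=c[3])
p,d=capture('scene');c=cam('scene');u,v=map(int,proj(c,cell));print(u,v)
cv2.imwrite('pics/s1.png',cv2.resize(p[v-50:v+40,u-60:u+60],None,fx=6,fy=6,interpolation=cv2.INTER_CUBIC))
E
```

```text
tcp px (np.float64(323.1650868184397), np.float64(277.62568801315496)) grasp px (np.float64(323.40862452121434), np.float64(292.5494074070949)) 2.9020608589053154 [-0.55246679  0.10586615  5.68000066]
cell ends px (np.float64(260.4756732687255), np.float64(290.2877765984675)) (np.float64(385.5398095908302), np.float64(290.5982035651164))
(320, 290) [450.4 231.   27.8] [243 236 232]
(280, 290) [433.1 236.6  29. ] [244 237 233]
(360, 290) [467.9 225.6  27.3] [241 233 229]
(262, 285) [428.2 243.7  35.8] [89 86 81]
(380, 275) [478.8 228.1  22.5] [211 197 191]
(245, 300) [423.2 243.9  47.6] [205 200 192]
(252, 300) [426.7 244.   50. ] [190 185 175]
(390, 300) [478.2 229.   50.1] [170 168 158]
(400, 300) [482.  227.6  49.5] [204 199 189]
(255, 330) [426.1 234.9  56.9] [50 49 47]
(390, 330) [474.7 222.7  60.3] [55 54 50]
(320, 325) [444.6 211.4  23.6] [255 255 255]
(320, 232) [458.2 257.5  28.7] [245 239 235]
(320, 170) [465.6 282.8  29.5] [236 228 222]
254 299
```

View pics/s1.png

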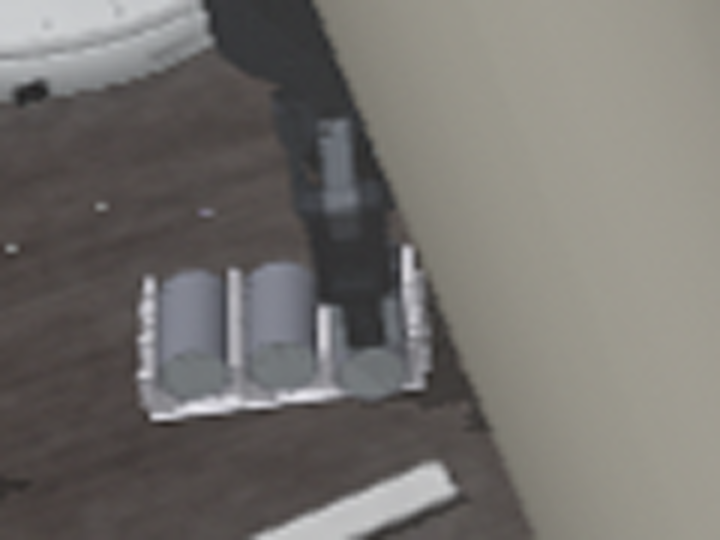

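The fingertips sit on top of the cell rather than beyond its ends, so the tips are higher than I assumed. I'll measure where they really are from the w3 picture (fingers open).

```bash
python3 - <<'E'
from h import *
f,cx,cy,_=cam('wrist')
for n,e in(('w2',[551.9,-152.08,141.25]),('w3',[450.78,223.6,161.55]),('w5',[450.4,225.2,-.4])):
    w=np.load(n+'.npz');P=cloud((f,cx,cy,w['T']),w['d']);z=P[...,2]-e[2]
    for sl in((slice(270,400),slice(150,270)),(slice(270,400),slice(385,490))):
        q=P[sl][(w['d'][sl]>0)&(z[sl]>(-20 if n!='w5' else 33))&(z[sl]<120)]-e; print(n,len(q),np.percentile(q[:,2],[0,1,5,20,50]).round(1), q[q[:,2].argsort()[:40]].mean(0).round(1))
T=w['T'];print('cam z - tcp',T[:3,3]-np.array(e))
E
```

```text
w2 6035 [39.  41.8 47.  58.5 77.2] [-20.1  38.6  40.2]
w2 5719 [39.3 41.9 46.5 57.8 76.1] [ 17.5 -37.9  40.5]
w3 6034 [39.3 41.7 46.7 58.3 77.1] [-42.   12.   40.4]
w3 5718 [39.3 41.8 46.7 57.8 76.3] [ 40.3 -10.3  40.5]
w5 8989 [33.1 36.  43.9 65.5 83.6] [-25.2   9.7  33.9]
w5 8237 [33.5 39.7 50.2 67.5 83.8] [30.9  2.  35.8]
cam z - tcp [ 18.49403544  67.38582258 169.48044889]
```

```bash
python3 - <<'E'
from h import *
f,cx,cy,_=cam('wrist')
for n,e,us in(('w3',[450.78,223.6,161.55],(195,210,220,430,445)),('w5',[450.4,225.2,-.4],(242,252,260,390,400))):
    w=np.load(n+'.npz');T=w['T'];P=cloud((f,cx,cy,T),w['d'])-e; X=T[:3,0].copy();X[2]=0;X/=np.linalg.norm(X);Y=np.array([-X[1],X[0],0])
    for u in us: print(n,u,[(v,*(np.array([P[v,u]@Y,P[v,u]@X,P[v,u][2]]).round().astype(int).tolist())) for v in range(280,345,5)])
p=np.load('w3.npz')['p'];q=np.load('w5.npz')['p']
cv2.imwrite('pics/f.png',np.hstack([cv2.resize(p[270:370,140:270],None,fx=3,fy=3),cv2.resize(q[270:370,190:320],None,fx=3,fy=3)]))
E
```

```text
w3 195 [(280, -229, -288, -544), (285, -237, -286, -534), (290, -247, -284, -527), (295, -254, -282, -518), (300, -264, -280, -512), (305, 11, -49, 54), (310, 11, -48, 58), (315, 12, -46, 62), (320, 11, -45, 65), (325, 11, -44, 68), (330, 9, -44, 68), (335, 8, -44, 70), (340, 6, -44, 70)]
w3 210 [(280, -260, -280, -617), (285, -270, -278, -609), (290, -277, -275, -595), (295, 11, -46, 45), (300, 11, -45, 50), (305, 11, -44, 53), (310, 9, -44, 54), (315, 7, -44, 54), (320, 5, -43, 55), (325, 3, -44, 55), (330, 1, -44, 55), (335, 1, -43, 58), (340, -2, -44, 57)]
w3 220 [(280, -69, -108, -160), (285, -74, -108, -160), (290, -80, -109, -160), (295, 9, -43, 41), (300, 7, -44, 41), (305, 5, -43, 42), (310, 3, -44, 42), (315, 1, -43, 43), (320, -1, -43, 44), (325, -3, -43, 44), (330, -5, -43, 46), (335, -7, -43, 46), (340, -9, -44, 46)]
w3 430 [(280, -69, 115, -161), (285, -75, 115, -162), (290, -80, 115, -160), (295, 11, 43, 46), (300, 11, 41, 51), (305, 9, 42, 50), (310, 7, 42, 50), (315, 5, 42, 51), (320, 3, 42, 51), (325, 1, 41, 52), (330, -1, 42, 52), (335, -2, 42, 53), (340, -4, 41, 5
[... 853 characters left out ...]
-27, 41), (295, 11, -26, 44), (300, 9, -26, 45), (305, 7, -26, 46), (310, 5, -26, 47), (315, 3, -26, 47), (320, 1, -26, 47), (325, -1, -26, 49), (330, -3, -26, 48), (335, -5, -26, 49), (340, -7, -26, 49)]
w5 390 [(280, -1, 36, 2), (285, 11, 29, 35), (290, 11, 28, 40), (295, 11, 27, 46), (300, 11, 26, 50), (305, 12, 25, 56), (310, 11, 24, 58), (315, 9, 24, 59), (320, 8, 24, 60), (325, 6, 24, 60), (330, 4, 24, 61), (335, 2, 24, 61), (340, 1, 24, 62)]
w5 400 [(280, -1, 42, 1), (285, -4, 42, 1), (290, -7, 42, 1), (295, 8, 32, 38), (300, 11, 30, 50), (305, 11, 29, 54), (310, 11, 28, 58), (315, 11, 27, 62), (320, 11, 26, 66), (325, 10, 26, 67), (330, 8, 26, 67), (335, 8, 25, 69), (340, 6, 26, 69)]
```

View pics/f.png

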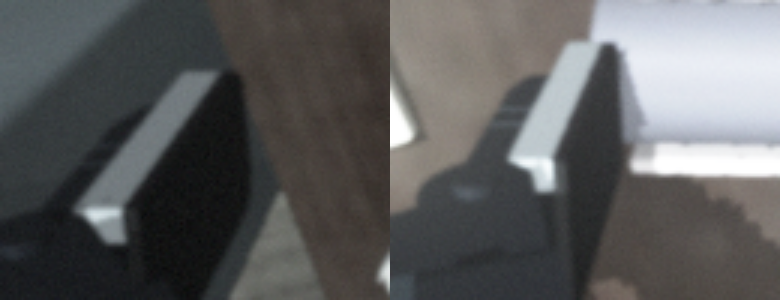

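That settles it: the pads' front faces read x = 11 mm as expected. The tips are about 41 mm above the reported TCP when open and about 31 mm above it at 50 mm opening, roughly 28 mm higher than described. I'll back off and check the cell again.

Emit:
apply_moves:
  targets:
    - [50, [0, 0, 10], [0, 0, 0]]
    - [74, [0, 0, 40], [0, 0, 0]]
    - [74, [0, 0, 60], [0, 0, 0]]
    - [74, [0, 0, 60], [0, 0, 0]]
    - [74, [0, 0, 60], [0, 0, 0]]
    - [74, [0, 0, 60], [0, 0, 0]]

```text
time_s: 5.65
eef_pos: [449.4, 224.9, 58.3]
ee_rot: [-0.0, 0.8, 0.6, -0.001]
force: [0.2, 0.9, -0.1]
grip_width: 0.865
grip_force: 0.0
```

```bash
python3 - <<'E'
from cell import *
s=ctrl.sense();e=s['eef_pos'];print(s['time_s'],e,s['ee_rot'])
c=cam('wrist');p,d=capture('wrist');np.savez('w6.npz',p=p,d=d,T=c[3])
P=cloud(c,d)
ce=proj(c,(450.2,225.2,16));print(ce)
u,v=map(int,ce);cv2.imwrite('pics/w6.png',p)
for lo in (24.8,26):
  q,r=fit(c,p,d,(u-75,u+75,v-34,v+25),16,lo,34);print(lo,len(q),r,np.median(q,0))
z=P[...,2]-e[2]
for sl in((slice(270,330),slice(150,290)),(slice(270,330),slice(350,490))):
    q=(P-e)[sl][(d[sl]>0)&(z[sl]>10)&(z[sl]<120)];print('tip z',np.percentile(q[:,2],[0,1,3,5]).round(1))
E
```

```text
5.65 [449.42610352 224.90300254  58.29911291] [-3.43612147e-04  8.00051889e-01  5.99930208e-01 -7.75980424e-04]
(np.float64(323.92956196233195), np.float64(252.38769360026632))
24.8 2790 ((449.1954040527344, 225.59300231933594), (21.465980529785156, 59.6370849609375), 72.78910064697266) [449.31779877 226.48178916  28.45203563]
26 2472 ((449.1961975097656, 225.6019744873047), (19.502248764038086, 59.622562408447266), 72.68534851074219) [448.91612918 226.23139506  28.66806094]
tip z [35.2 36.6 38.  39.2]
tip z [35.4 36.7 37.7 39.2]
```

The cell hasn't moved. The tips at 74 mm opening are 36 mm above the TCP, so I'll go to TCP z = −30, which puts the tips about 5 mm up, and grip the ends.

Emit:
apply_moves:
  targets:
    - [74, [0.5, 0, -40], [0, 0, -0.5]]
    - [74, [0.5, 0, -60], [0, 0, -0.5]]
    - [74, [0.5, 0, -75], [0, 0, -0.5]]
    - [74, [0.5, 0, -84], [0, 0, -0.5]]
    - [74, [0.5, 0, -89], [0, 0, -0.5]]
    - [74, [0.5, 0, -89], [0, 0, -0.5]]
    - [74, [0.5, 0, -89], [0, 0, -0.5]]

```text
time_s: 6.4
eef_pos: [450.8, 225.1, -29.4]
ee_rot: [0.0, 0.803, 0.596, 0.0]
force: [0.1, -0.6, 0.9]
grip_width: 0.865
grip_force: 0.0
```

Emit:
apply_moves:
  targets:
    - [66, [0.0, 0, 0], [0, 0, 0]]
    - [62, [0, 0, 0], [0, 0, 0]]
    - [54, [0, 0, 0], [0, 0, 0]]
    - [54, [0, 0, 0], [0, 0, 0]]
    - [54, [0, 0, 0], [0, 0, 0]]
    - [54, [0, 0, 0], [0, 0, 0]]
  squeeze: 30

```text
time_s: 7.0
eef_pos: [450.9, 225.2, -29.1]
ee_rot: [0.0, 0.803, 0.596, 0.0]
force: [-1.5, 0.1, 6.4]
grip_width: 0.712
grip_force: 31.2
```

The opening is 60.8 mm at 31 N, so the cell is held by its ends. I'll lift it clear first.

Emit:
apply_moves:
  targets:
    - [54, [0, 0, 5], [0, 0, 0]]
    - [54, [0, 0, 15], [0, 0, 0]]
    - [54, [0, 0, 35], [0, 0, 0]]
    - [54, [0, 0, 60], [0, 0, 0]]
    - [54, [0, 0, 90], [0, 0, 0]]
    - [54, [0, 0, 90], [0, 0, 0]]

```text
time_s: 7.6
eef_pos: [452.5, 225.6, 64.1]
ee_rot: [0.001, 0.803, 0.596, 0.003]
force: [-0.3, 0.5, -0.7]
grip_width: 0.72
grip_force: 33.0
```

```bash
python3 - <<'E'
from h import *
c=cam('wrist');p,d=capture('wrist');P=cloud(c,d);s=ctrl.sense();e=s['eef_pos']
q=P[270:380,300:345].reshape(-1,3);print(e,s['grip_width'],s['force']); 
print([(v,(P[v,322]-e).round(1).tolist()) for v in range(230,380,6)])
R=P[100:330,200:440];k=R[(R[...,2]>17)&(R[...,2]<32)];print('rack rest',np.median(k,0))
E
```

```text
[451.47093623 225.31050779  62.01354452] 0.7147829678069767 [ 0.25339959  0.34802101 -1.40322231]
[(230, [5.4, 15.4, -41.4]), (236, [2.9, 6.8, -59.4]), (242, [1.7, 2.6, -59.2]), (248, [0.3, -1.8, -59.4]), (254, [-0.9, -5.8, -58.3]), (260, [-2.1, -9.8, -57.3]), (266, [-3.5, -14.3, -57.7]), (272, [-3.5, -13.9, -44.7]), (278, [-4.0, -15.4, -37.7]), (284, [-7.8, -28.9, -60.1]), (290, [3.6, 12.1, 44.9]), (296, [3.6, 12.1, 50.4]), (302, [3.1, 10.7, 52.7]), (308, [2.8, 9.7, 55.7]), (314, [2.3, 8.0, 57.0]), (320, [1.7, 6.1, 58.0]), (326, [1.3, 4.9, 60.2]), (332, [0.6, 2.7, 60.6]), (338, [-0.1, 0.1, 60.4]), (344, [-0.8, -2.2, 60.7]), (350, [-1.7, -5.1, 59.9]), (356, [-25.9, -88.9, -61.3]), (362, [-27.5, -94.3, -61.5]), (368, [-29.1, -99.6, -61.3]), (374, [-31.0, -105.6, -62.2])]
rack rest [461.80729714 268.48128298  26.16197363]
```

The cell is in the gripper, its axis about 47 mm above the TCP. I'll carry it to bare desk at about (500, 40), turning it 124° so the plus end points along the charger's bay.

Emit:
apply_moves:
  targets:
    - [54, [3, -12, 0], [0, 0, 7]]
    - [54, [6, -24, 0], [0, 0, 15]]
    - [54, [9, -36, 0], [0, 0, 23]]
    - [54, [12, -48, 0], [0, 0, 31]]
    - [54, [15, -60, 0], [0, 0, 39]]
    - [54, [18, -72, 0], [0, 0, 47]]
    - [54, [21, -84, 0], [0, 0, 55]]
    - [54, [24, -96, 0], [0, 0, 63]]
    - [54, [28, -108, 0], [0, 0, 71]]
    - [54, [32, -120, 0], [0, 0, 79]]
    - [54, [36, -132, 0], [0, 0, 87]]
    - [54, [40, -144, 0], [0, 0, 95]]
    - [54, [43, -156, 0], [0, 0, 103]]
    - [54, [46, -168, 0], [0, 0, 111]]
    - [54, [50, -180, 0], [0, 0, 118]]
    - [54, [50, -185, 0], [0, 0, 124]]
    - [54, [50, -185, -20], [0, 0, 124]]
    - [54, [50, -185, -50], [0, 0, 124]]
    - [54, [50, -185, -70], [0, 0, 124]]
    - [54, [50, -185, -80], [0, 0, 124]]

```text
time_s: 9.65
eef_pos: [498.9, 40.2, -22.2]
ee_rot: [-0.002, -0.15, 0.989, 0.001]
force: [-0.2, -0.4, -0.4]
grip_width: 0.719
grip_force: 33.0
```

Emit:
apply_moves:
  targets:
    - [54, [0, 0, -4], [0, 0, 0]]
    - [54, [0, 0, -8], [0, 0, 0]]
    - [54, [0, 0, -10], [0, 0, 0]]
    - [54, [0, 0, -11], [0, 0, 0]]
    - [54, [0, 0, -11], [0, 0, 0]]

```text
time_s: 10.15
eef_pos: [500.7, 40.0, -30.6]
ee_rot: [0.0, -0.15, 0.989, -0.0]
force: [-0.8, -0.3, -0.6]
grip_width: 0.716
grip_force: 33.0
```

Emit:
apply_moves:
  targets:
    - [54, [0, 0, -1], [0, 0, 0]]
    - [54, [0, 0, -2], [0, 0, 0]]
    - [54, [0, 0, -2], [0, 0, 0]]

```text
time_s: 10.45
eef_pos: [500.9, 40.0, -31.5]
ee_rot: [0.0, -0.15, 0.989, -0.0]
force: [-5.4, -1.0, 15.4]
grip_width: 0.716
grip_force: 41.9
```

Emit:
apply_moves:
  targets:
    - [54, [0, 0, -1], [0, 0, 0]]
    - [54, [0, 0, -1.5], [0, 0, 0]]
    - [54, [0, 0, -1.5], [0, 0, 0]]

```text
time_s: 10.75
eef_pos: [500.9, 40.0, -31.6]
ee_rot: [0.0, -0.15, 0.989, -0.0]
force: [-12.1, -0.3, 34.0]
grip_width: 0.717
grip_force: 52.2
```

It has touched down at about −31. I'll ease the load, release gently and rise.

Emit:
apply_moves:
  targets:
    - [54, [0, 0, 3], [0, 0, 0]]
    - [54, [0, 0, 3], [0, 0, 0]]
    - [64, [0, 0, 3], [0, 0, 0]]
    - [68, [0, 0, 3], [0, 0, 0]]
    - [74, [0, 0, 3], [0, 0, 0]]
    - [74, [0, 0, 5], [0, 0, 0]]
    - [74, [0, 0, 5], [0, 0, 0]]
    - [74, [0, 0, 5], [0, 0, 0]]
    - [80, [0, 0, 30], [0, 0, 0]]
    - [85, [0, 0, 70], [0, 0, 0]]
    - [85, [0, 0, 90], [0, 0, 0]]
    - [85, [0, 0, 90], [0, 0, 0]]
    - [85, [0, 0, 90], [0, 0, 0]]

```text
time_s: 12.05
eef_pos: [500.3, 40.1, 55.2]
ee_rot: [-0.0, -0.15, 0.989, 0.0]
force: [-0.5, 0.6, -1.1]
grip_width: 0.992
grip_force: 0.0
```

```bash
python3 - <<'E'
from cell import *
s=ctrl.sense();e=s['eef_pos'];print(s['time_s'],e,s['ee_rot'],s['joints'][[0,5]] if hasattr(s['joints'],'shape') else s['joints'])
c=cam('wrist');p,d=capture('wrist');np.savez('w7.npz',p=p,d=d,T=c[3])
ce=proj(c,(501,40,13));u,v=map(int,ce);print(u,v,c[3][:3,0])
for lo in (13,18,21):
  q,r=fit(c,p,d,(u-100,u+100,v-80,v+75),13,lo,34);print(lo,len(q),r,np.median(q,0))
v0=max(0,v-90);cv2.imwrite('pics/w7.png',cv2.resize(p[v0:v+90,u-130:u+130],None,fx=3,fy=3))
E
```

```text
12.05 [500.30629356  40.07209969  55.2490516 ] [-7.64719070e-05 -1.49804139e-01  9.88715689e-01  7.20486559e-06] [-0.15389784 -2.02541177]
319 254 [-2.95313286e-01  9.55400456e-01  1.76588031e-04]
13 3654 ((499.4649963378906, 40.59233474731445), (24.849838256835938, 62.065547943115234), 17.506132125854492) [497.49883168  38.75146725  24.75826388]
18 3338 ((499.6365966796875, 40.56297302246094), (24.54020118713379, 61.906314849853516), 17.506132125854492) [498.40785101  38.76474507  25.03346359]
21 2929 ((500.4435119628906, 39.52342987060547), (22.476154327392578, 59.43787384033203), 17.04073715209961) [499.35988502  38.93701197  25.38007935]
```

View pics/w7.png

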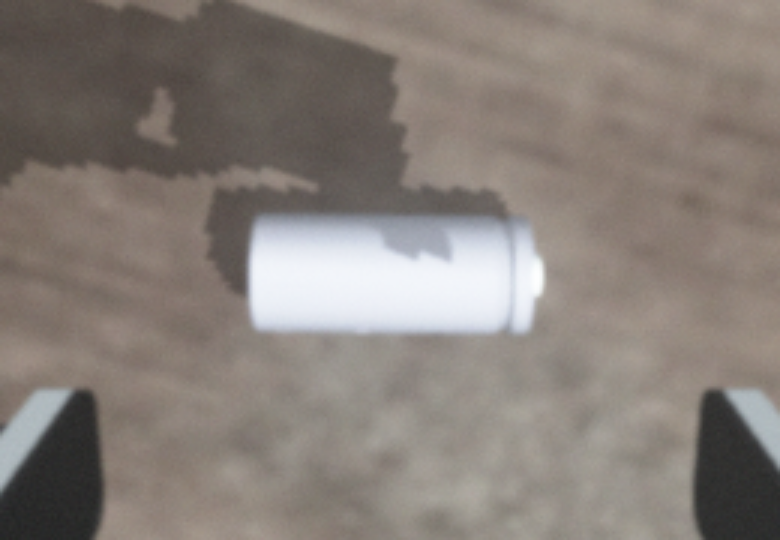

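The cell lies on the desk, let go and at rest: body (248..533, 215..332) in the crop, button at the right end (540,277), pointing 107°. It measures about (500.4, 39.7), which agrees with the TCP. I'll turn −90° and take it round the middle.

Emit:
apply_moves:
  targets:
    - [85, [0, 0, 0], [0, 0, -8]]
    - [85, [0, 0, 0], [0, 0, -16]]
    - [85, [0, 0, 0], [0, 0, -24]]
    - [85, [0, 0, 0], [0, 0, -32]]
    - [85, [0, 0, 0], [0, 0, -40]]
    - [80, [0, 0, 0], [0, 0, -48]]
    - [75, [0, 0, 0], [0, 0, -56]]
    - [70, [0, 0, 0], [0, 0, -64]]
    - [60, [0, 0, 0], [0, 0, -72]]
    - [60, [0, 0, 0], [0, 0, -80]]
    - [60, [0, 0, 0], [0, 0, -88]]
    - [60, [0, 0, 0], [0, 0, -90]]
    - [60, [0, 0, -20], [0, 0, -90]]
    - [60, [0, 0, -50], [0, 0, -90]]
    - [60, [0, 0, -68], [0, 0, -90]]
    - [60, [0, 0, -76], [0, 0, -90]]
    - [60, [0, 0, -78], [0, 0, -90]]
    - [60, [0, 0, -78], [0, 0, -90]]

```text
time_s: 13.9
eef_pos: [500.6, 40.0, -22.4]
ee_rot: [-0.0, 0.593, 0.805, -0.0]
force: [-0.8, 0.1, 1.5]
grip_width: 0.704
grip_force: 0.0
```

Emit:
apply_moves:
  targets:
    - [40, [0, 0, 0], [0, 0, 0]]
    - [34, [0, 0, 0], [0, 0, 0]]
    - [28, [0, 0, 0], [0, 0, 0]]
    - [18, [0, 0, 0], [0, 0, 0]]
    - [18, [0, 0, 0], [0, 0, 0]]
    - [18, [0, 0, 0], [0, 0, 0]]
    - [18, [0, 0, 0], [0, 0, 0]]
  squeeze: 50

```text
time_s: 14.6
eef_pos: [500.9, 40.0, -21.8]
ee_rot: [0.0, 0.593, 0.805, 0.0]
force: [-1.3, 0.3, 6.0]
grip_width: 0.284
grip_force: 48.9
```

```bash
python3 - <<'E'
from cell import *
s=ctrl.sense();e=s['eef_pos'];print(s['time_s'],e,s['ee_rot'],s['joints'],s['grip_width']*85.4)
c=cam('wrist');p,d=capture('wrist');P=cloud(c,d)
u,v=map(int,proj(c,(498,49,20)));print(u,v)
q,r=fit(c,p,d,(u-40,u+40,v-60,v+15),13,12,34);print(len(q),r,np.median(q,0).round(1),q.min(0).round(1),q.max(0).round(1))
E
```

```text
14.6 [500.91868072  40.00874062 -21.75269321] [4.69350257e-04 5.93181952e-01 8.05068256e-01 2.31619110e-04] [-1.53838650e-01  5.71809007e-01  1.79224182e+00 -3.39671942e-05
  7.76495320e-01 -4.54599531e-01] 24.287869132550334
322 296
4519 ((495.23419189453125, 56.33721160888672), (34.33467102050781, 30.017911911010742), 16.888023376464844) [494.1  57.2  24.2] [479.5  38.4  12. ] [513.3  71.8  33.9]
```

The cell is held round its middle, reading 24.3 mm at 49 N, with its axis about 35 mm above the TCP. I'll lift it and view the charger again from this same tool orientation, to refine where the bay is.

Emit:
apply_moves:
  targets:
    - [18, [0, 0, 10], [0, 0, 0]]
    - [18, [0, 0, 40], [0, 0, 0]]
    - [18, [5, -5, 75], [0, 0, 0]]
    - [18, [20, -45, 85], [0, 0, 0]]
    - [18, [35, -85, 85], [0, 0, 0]]
    - [18, [50, -125, 85], [0, 0, 0]]
    - [18, [65, -170, 85], [0, 0, 0]]
    - [18, [76, -205, 85], [0, 0, 0]]
    - [18, [79.5, -216, 85], [0, 0, 0]]
    - [18, [79.5, -216, 85], [0, 0, 0]]
    - [18, [79.5, -216, 85], [0, 0, 0]]

```text
time_s: 15.75
eef_pos: [579.6, -174.7, 62.6]
ee_rot: [-0.001, 0.593, 0.805, 0.0]
force: [-0.5, 0.9, -1.9]
grip_width: 0.285
grip_force: 49.3
```

```bash
python3 - <<'E'
from cell import *
s=ctrl.sense();e=np.array(s['eef_pos']);print(s['time_s'],e,s['ee_rot'],s['grip_width']*85.4)
c=cam('wrist');p,d=capture('wrist');np.savez('w8.npz',p=p,d=d,T=c[3]);P=cloud(c,d);cv2.imwrite('pics/w8.png',p)
a=np.radians(107.1);X=np.array([np.cos(a),np.sin(a)]);Y=np.array([-X[1],X[0]]);O=np.array([568.4,-137.7])
L=P[...,:2]-O;lx=L@X;ly=L@Y;z=P[...,2];ok=(d>0)&(abs(ly)<45)&(lx>-30)&(lx<75)
for n,lo,hi in(('deck',18,22.5),('hood',50,55)):
    m=ok&(z>lo)&(z<hi);n_,l,st,_=cv2.connectedComponentsWithStats(m.astype(np.uint8));m=l==1+st[1:,4].argmax();print(n,m.sum(),'x',np.percentile(lx[m],[.5,2,50,98,99.5]).round(1),'y',np.percentile(ly[m],[.5,2,50,98,99.5]).round(1),cv2.minAreaRect(np.c_[lx[m],ly[m]].astype(np.float32)))
# any >12 body outline
m=ok&(z>8)&(z<56)&(lx>5);print('body y',np.percentile(ly[m],[0.5,1,99,99.5]).round(1),'x',np.percentile(lx[m],[99,99.5]).round(1))
# cell in hand
E_=P-e;m=(d>0)&(E_[...,2]>20)&(E_[...,2]<52)&(abs(E_[...,:2]@Y)<16)&(E_[...,:2]@X<60)&(E_[...,:2]@X>0)
q=E_[m];print('cell fwd',np.percentile(q[:,:2]@X,[90,98,99.5]).round(1),'lat',np.percentile(q[:,:2]@Y,[1,50,99]).round(1),'top',np.percentile(q[:,2],[50,99]).round(1),len(q))
E
```

```text
15.75 [ 579.61433344 -174.71801536   62.61831872] [-5.02885856e-04  5.92982779e-01  8.05214982e-01  6.22394765e-05] 24.35013019061087
deck 6603 x [-29.  -27.1   1.9  43.6  49.2] y [-26.3 -25.7  -0.1  25.5  26.1] ((11.111791610717773, -0.06139373779296875), (82.16357421875, 53.30677795410156), 0.04007832333445549)
hood 3636 x [27.6 27.6 38.9 49.7 49.9] y [-19.8 -19.    0.1  18.9  19.6] ((38.80536651611328, -0.040325164794921875), (22.532852172851562, 40.084693908691406), 0.1474788635969162)
body y [-26.7 -26.3  26.1  26.5] x [49.9 50. ]
cell fwd [28.9 31.5 31.8] lat [-15.    0.5  14.9] top [46.  50.7] 5361
```

View pics/w8.png

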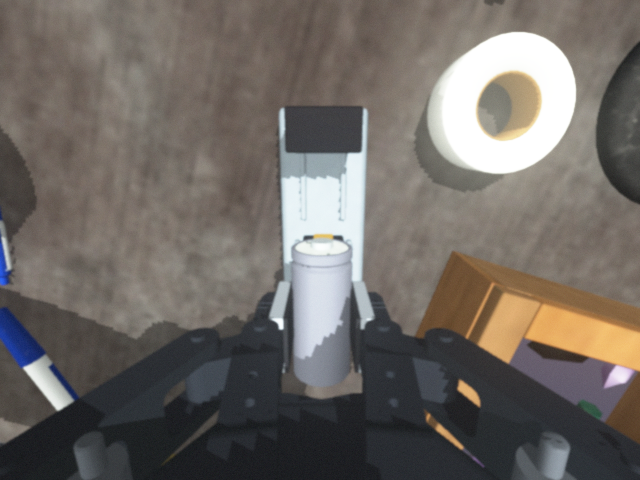

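The charger lies square at (27.6, 0) against my frame, so the lateral error is under 0.3 mm. The held cell shows its button at (322,240) and the hood is at (322,130). I'll move forward over the bay and down, so the flat end stands just in front of the slider and above the hood.

Emit:
apply_moves:
  targets:
    - [18, [-5, 16, 0], [0, 0, 0]]
    - [18, [-10, 32, 0], [0, 0, 0]]
    - [18, [-14, 47, 0], [0, 0, 0]]
    - [18, [-14, 47, 0], [0, 0, 0]]
    - [18, [-14, 47, -15], [0, 0, 0]]
    - [18, [-14, 47, -24], [0, 0, 0]]
    - [18, [-14, 47, -28], [0, 0, 0]]
    - [18, [-14, 47, -29.5], [0, 0, 0]]
    - [18, [-14, 47, -29.5], [0, 0, 0]]
    - [18, [-14, 47, -29.5], [0, 0, 0]]

```text
time_s: 16.8
eef_pos: [566.3, -129.2, 33.5]
ee_rot: [0.0, 0.593, 0.805, 0.0]
force: [-0.4, 0.6, -0.7]
grip_width: 0.282
grip_force: 49.3
```

Emit:
apply_moves:
  targets:
    - [18, [1, -3.3, 0], [0, 0, 0]]
    - [18, [1.8, -6, 0], [0, 0, 0]]
    - [18, [2.6, -8.6, 0], [0, 0, 0]]
    - [18, [3.5, -11.5, 0], [0, 0, 0]]
    - [18, [4.1, -13.4, 0], [0, 0, 0]]
    - [18, [4.1, -13.4, 0], [0, 0, 0]]
    - [18, [4.1, -13.4, 0], [0, 0, 0]]

```text
time_s: 17.5
eef_pos: [570.1, -142.3, 33.1]
ee_rot: [-0.0, 0.593, 0.805, 0.0]
force: [-0.3, 3.4, 1.0]
grip_width: 0.285
grip_force: 49.4
```

The spring is felt at 3.4 N. I'll push on in small steps until the stop.

Emit:
apply_moves:
  targets:
    - [18, [0.3, -1, 0], [0, 0, 0]]
    - [18, [0.5, -1.6, 0], [0, 0, 0]]
    - [18, [0.5, -1.6, 0], [0, 0, 0]]

```text
time_s: 17.8
eef_pos: [570.6, -143.9, 33.0]
ee_rot: [-0.0, 0.593, 0.805, -0.0]
force: [-0.1, 4.0, 1.4]
grip_width: 0.283
grip_force: 49.4
```

Emit:
apply_moves:
  targets:
    - [18, [0.2, -0.7, 0], [0, 0, 0]]
    - [18, [0.3, -1, 0], [0, 0, 0]]
    - [18, [0.3, -1, 0], [0, 0, 0]]

```text
time_s: 18.1
eef_pos: [570.9, -145.0, 33.1]
ee_rot: [-0.0, 0.593, 0.805, -0.0]
force: [0.1, 3.6, 1.0]
grip_width: 0.28
grip_force: 49.4
```

Emit:
apply_moves:
  targets:
    - [18, [0.2, -0.7, 0], [0, 0, 0]]
    - [18, [0.3, -1, 0], [0, 0, 0]]
    - [18, [0.3, -1, 0], [0, 0, 0]]

```text
time_s: 18.4
eef_pos: [571.1, -145.6, 33.0]
ee_rot: [-0.0, 0.593, 0.805, 0.0]
force: [-1.7, 6.3, 1.8]
grip_width: 0.284
grip_force: 49.5
```

```bash
python3 - <<'E'
from cell import *
s=ctrl.sense();e=np.array(s['eef_pos']);print(e,s['force'])
c=cam('wrist');p,d=capture('wrist');P=cloud(c,d);cv2.imwrite('pics/w9.png',p)
a=np.radians(107.1);X=np.array([np.cos(a),np.sin(a)]);Y=np.array([-X[1],X[0]]);O=np.array([568.4,-137.7])
L=P[...,:2]-O;lx=L@X;ly=L@Y;z=P[...,2]
u,v=map(int,proj(c,(*(e[:2]+31*X),e[2]+35)));print('tip px',u,v,'tcp lx',(e[:2]-O)@X,(e[:2]-O)@Y)
print([(k,lx[k,u].round(1),z[k,u].round(1)) for k in range(v-36,v+30,3)])
m=(d>0)&(abs(ly)<12)&(z>72)&(z<84)&(lx>-25)&(lx<28);print('sleeve front lx',np.percentile(lx[m],[98,99.5]),'ly',np.mean(ly[m&(z>78.5)]), 'ztop',np.percentile(z[m],[90,98]))
E
```

```text
[ 571.07966568 -145.5575711    33.03481856] [-1.67121307  6.25767202  1.77680548]
tip px 323 241 tcp lx -8.29814134306041 -0.25076297513781964
[(205, np.float64(35.6), np.float64(53.4)), (208, np.float64(34.0), np.float64(52.0)), (211, np.float64(32.5), np.float64(51.5)), (214, np.float64(31.3), np.float64(52.4)), (217, np.float64(29.9), np.float64(52.3)), (220, np.float64(28.2), np.float64(51.2)), (223, np.float64(19.6), np.float64(20.2)), (226, np.float64(17.9), np.float64(20.1)), (229, np.float64(16.6), np.float64(21.8)), (232, np.float64(14.4), np.float64(20.1)), (235, np.float64(12.5), np.float64(19.5)), (238, np.float64(23.3), np.float64(64.2)), (241, np.float64(23.3), np.float64(69.1)), (244, np.float64(23.3), np.float64(73.2)), (247, np.float64(21.8), np.float64(72.5)), (250, np.float64(20.4), np.float64(72.3)), (253, np.float64(20.4), np.float64(76.0)), (256, np.float64(20.7), np.float64(80.7)), (259, np.float64(19.8), np.float64(81.7)), (262, np.float64(18.4), np.float64(81.2)), (265, np.float64(17.3), np.float64(81.4)), (268, np.float64(15.4), np.float64(79.5))]
sleeve front lx [20.99007142 22.72199896] ly 0.23143277246930177 ztop [81.44343963 82.09444062]
```

The stop is felt at 6.5 N. The button face is at 23.3 mm and the hood's edge at 27.6, so there is 4 mm clearance. I'll go down.

Emit:
apply_moves:
  targets:
    - [18, [0, 0, -4], [0, 0, 0]]
    - [18, [0, 0, -8], [0, 0, 0]]
    - [18, [0, 0, -12], [0, 0, 0]]
    - [18, [0, 0, -16], [0, 0, 0]]
    - [18, [0, 0, -20], [0, 0, 0]]
    - [18, [0, 0, -24], [0, 0, 0]]
    - [18, [0, 0, -27], [0, 0, 0]]
    - [18, [0, 0, -30], [0, 0, 0]]
    - [18, [0, 0, -32], [0, 0, 0]]
    - [18, [0, 0, -33.5], [0, 0, 0]]
    - [18, [0, 0, -33.5], [0, 0, 0]]

```text
time_s: 19.55
eef_pos: [570.8, -145.5, -0.6]
ee_rot: [-0.001, 0.593, 0.805, 0.0]
force: [-1.1, 7.6, 2.2]
grip_width: 0.285
grip_force: 49.6
```

Emit:
apply_moves:
  targets:
    - [18, [0, 0, -0.7], [0, 0, 0]]
    - [18, [0, 0, -1.2], [0, 0, 0]]
    - [18, [0, 0, -1.2], [0, 0, 0]]

```text
time_s: 19.85
eef_pos: [570.9, -145.5, -1.6]
ee_rot: [-0.001, 0.593, 0.805, 0.0]
force: [-1.7, 6.9, 4.1]
grip_width: 0.281
grip_force: 49.7
```

I'm down, with light contact on the deck. Now forward under the hood.

Emit:
apply_moves:
  targets:
    - [18, [-0.6, 2, 0], [0, 0, 0]]
    - [18, [-1.2, 4, 0], [0, 0, 0]]
    - [18, [-1.8, 6, 0], [0, 0, 0]]
    - [18, [-2.5, 8, 0], [0, 0, 0]]
    - [18, [-2.8, 9.2, 0], [0, 0, 0]]
    - [18, [-2.8, 9.2, 0], [0, 0, 0]]

```text
time_s: 20.45
eef_pos: [568.3, -136.6, -1.7]
ee_rot: [-0.0, 0.593, 0.805, -0.0]
force: [-2.3, 3.1, 0.9]
grip_width: 0.288
grip_force: 49.6
```

Emit:
apply_moves:
  targets:
    - [18, [-0.3, 1, 0], [0, 0, 0]]
    - [18, [-0.5, 1.6, 0], [0, 0, 0]]
    - [18, [-0.5, 1.6, 0], [0, 0, 0]]

```text
time_s: 20.75
eef_pos: [567.9, -135.3, -1.6]
ee_rot: [0.0, 0.593, 0.805, -0.0]
force: [-1.7, 1.8, -0.3]
grip_width: 0.287
grip_force: 49.5
```

Emit:
apply_moves:
  targets:
    - [18, [-0.2, 0.6, 0], [0, 0, 0]]
    - [18, [-0.3, 1, 0], [0, 0, 0]]
    - [18, [-0.3, 1, 0], [0, 0, 0]]

```text
time_s: 21.05
eef_pos: [567.9, -135.2, -1.6]
ee_rot: [0.001, 0.593, 0.805, -0.0]
force: [-0.3, -4.8, -3.2]
grip_width: 0.285
grip_force: 49.2
```

Emit:
apply_moves:
  targets:
    - [18, [-0.2, 0.6, 0], [0, 0, 0]]
    - [18, [-0.3, 1, 0], [0, 0, 0]]
    - [18, [-0.3, 1, 0], [0, 0, 0]]

```text
time_s: 21.35
eef_pos: [568.0, -135.2, -1.5]
ee_rot: [0.002, 0.593, 0.805, -0.001]
force: [0.3, -10.2, -4.6]
grip_width: 0.283
grip_force: 49.3
```

The contact is felt: motion stopped with the force reversing to −10 N, the button at about 34 mm. I'll relax, press gently down to the deck and release.

Emit:
apply_moves:
  targets:
    - [18, [0.4, -1.3, -0.5], [0, 0, 0]]
    - [18, [0.4, -1.3, -1], [0, 0, 0]]
    - [18, [0.4, -1.3, -1], [0, 0, 0]]

```text
time_s: 21.65
eef_pos: [568.0, -135.2, -1.7]
ee_rot: [0.001, 0.593, 0.805, -0.0]
force: [-3.3, -3.2, 4.7]
grip_width: 0.286
grip_force: 50.3
```

Emit:
apply_moves:
  targets:
    - [24, [0, 0, 0], [0, 0, 0]]
    - [28, [0, 0, 0], [0, 0, 0]]
    - [32, [0, 0, 0], [0, 0, 0]]
    - [36, [0, 0, 0], [0, 0, 0]]
    - [40, [0, 0, 0], [0, 0, 0]]
    - [44, [0, 0, 0], [0, 0, 0]]
    - [46, [0, 0, 0], [0, 0, 0]]
    - [46, [0, 0, 0], [0, 0, 0]]
    - [46, [0, 0, 10], [0, 0, 0]]
    - [46, [0, 0, 30], [0, 0, 0]]
    - [46, [0, 0, 60], [0, 0, 0]]
    - [46, [0, -20, 90], [0, 0, 0]]
    - [46, [12, -40, 110], [0, 0, 0]]
    - [46, [12, -40, 110], [0, 0, 0]]
    - [46, [12, -40, 110], [0, 0, 0]]

```text
time_s: 23.15
eef_pos: [579.5, -174.3, 107.4]
ee_rot: [-0.0, 0.593, 0.805, 0.0]
force: [-0.3, 0.1, -1.1]
grip_width: 0.536
grip_force: 0.0
```

```bash
python3 - <<'E'
from cell import *
s=ctrl.sense();e=np.array(s['eef_pos']);print(s['time_s'],e,s['force'])
c=cam('wrist');p,d=capture('wrist');P=cloud(c,d);np.savez('w10.npz',p=p,d=d,T=c[3])
a=np.radians(107.1);X=np.array([np.cos(a),np.sin(a)]);Y=np.array([-X[1],X[0]]);O=np.array([568.4,-137.7])
L=P[...,:2]-O;lx=L@X;ly=L@Y;z=P[...,2]
for x in range(-44,50,4):
    m=(d>0)&(abs(lx-x)<1.5)&(abs(ly)<16)&(z>26); print(x,m.sum(),np.percentile(z[m],[50,97]).round(1) if m.sum()>3 else '', ly[m&(z>40)].mean().round(1) if (m&(z>40)).sum() else '')
m=(d>0)&(abs(ly)<4)&(z>43)&(z<49)&(lx<30);print('cell lx',lx[m].min(),lx[m].max())
m=(d>0)&(abs(ly)<10)&(z>60)&(z<70)&(lx<-10);print('slider top lx',np.percentile(lx[m],[2,50,98]))
m=(d>0)&(lx>24.5)&(z>50)&(z<55)&(abs(ly)<15);print('hood edge',np.percentile(lx[m],1))
cv2.imwrite('pics/w10.png',p)
E
```

```text
23.15 [ 579.48533441 -174.31103951  107.42730475] [-0.32002842  0.07039124 -1.09300466]
-44 6 [27.2 27.8] 
-40 9 [26.8 27.6] 
-36 56 [66.  67.3] -0.2
-32 176 [66.6 67.8] -0.6
-28 5618 [217.  229.1] 0.8
-24 350 [218.9 231. ] 0.4
-20 2659 [222.7 235.8] -2.1
-16 905 [233.2 237.3] -0.7
-12 148 [44.7 47.3] 0.3
-8 156 [44.9 47.4] 0.1
-4 162 [45.  47.3] 0.2
0 155 [44.9 47.4] 0.0
4 152 [44.7 47.4] 0.2
8 152 [44.8 47.1] 0.3
12 151 [45.  47.1] 0.2
16 153 [45.  47.2] 0.3
20 160 [44.6 47.2] 0.2
24 173 [44.5 47.1] 0.5
28 228 [52.2 53.7] 0.1
32 248 [52.5 53.6] 0.1
36 244 [52.5 53.7] 0.4
40 249 [52.6 53.8] 0.2
44 253 [52.5 53.9] -0.0
48 258 [52.5 53.8] -0.3
cell lx -28.002885946216153 26.834117454090237
slider top lx [-35.26646562 -30.85777118 -27.7513315 ]
hood edge 27.584177182518328
```

The numbers agree: the cell is level along its length, its flat end and the slider face are both at −28 mm (about 4 mm of travel), its front is under the hood, and the gripper is clear. Handing in.

```bash
python3 -c "
from h import *
print(ctrl.finish_job())"
```

```text
the job is handed in; nothing more can be done
None
```

The job is handed in at about 23 s; no verdict came back. By depth measurement the long cell lies flat in the bay, button end under the hood, slider held back about 4 mm, gripper clear. I viewed 11 pictures, one over the limit of 10, and my first grasp closed on top of the cell at about 6 N without moving it, because the fingertips sit about 28 mm higher than described.

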